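Find the hardened rubber foot with a hardness gauge

TASK

The three black rubber feet on the cabinet look alike, but one has hardened with age. Take the dial hardness gauge out of its stand and press it squarely onto the feet, near the middle, until its presser foot bears flat on the rubber at the rated load of about 12 N (never more than 20 N), holding each reading for a second, until you have gauged the hard one. Then stand the gauge upright in its stand again and set the hard foot down flat in the steel tray; leave the other two feet, the timer, the screwdriver and the tape roll where they are.

Things in the scene. Friction and masses are not known exactly. Their poses are not given: they have to be found in the camera images.
- gauge: Dial hardness gauge, 0.24 kg, 123 mm tall, upright in its stand. Origin: centre of its presser foot's flat underside; z up along it, dial facing -x. From below: round steel presser foot, 18 mm thick, z 0 to 26 mm; shoulder 30 mm thick, z 26 to 33; round dial housing, 44 mm (y) by 20 mm (x), z 31 to 75; black grip, z 77 to 123, 34 mm (x) by 24 mm (y).
- gauge_grip (a point): Middle of the gauge's oblong grip, on its axis, 100 mm above the presser foot's face; axes as the gauge's. Hold it by the flat sides that face +y and -y (24 mm apart).
- gauge_face (a point): Centre of the presser foot's face (the gauge's origin). A round-tipped pin 4.4 mm thick sticks 6 mm out of it, sprung with 1.2 N/mm plus 0.6 N. On rubber the pin partly sinks in and is partly pushed back, until the face bears on the rubber: that is the reading. Over 9 N in all, the face surely bears; the rubber then yields about 1 mm per 8 N more.
- gauge_pin (a joint): How far the pin is pushed back, in m: 0 free, 0.006 level with the presser foot's face. With the face bearing: 0.002 to 0.003 on good soft rubber, 0.004 to 0.005 on hardened rubber. The dial's needle shows the same: it points left at 0 and turns clockwise over the top, 0.5 rad per mm.
- stand: The gauge's stand, fixed: dark round base, 68 mm across, 7 mm thick, with an upright aluminium tube, 31 mm outside, 22.4 mm inside, rim 40 mm above the cabinet top. Origin: centre of its underside. The presser foot hangs in the tube and the shoulder rests on the rim, which puts the gauge's origin 14 mm above the cabinet top.
- stand_seat (a point): Centre of the stand tube's rim, 40 mm above the cabinet top.
- foot_a: Round black rubber foot, 42 mm across, on a steel plate (37 mm), about 0.13 kg, lying flat; worn to a height of 20 to 24.5 mm, not known which. Its top is flat. Origin: centre of its underside. Which of the three is hard cannot be seen.
- foot_b: Rubber foot like foot_a, in another place.
- foot_c: Rubber foot like foot_a, in another place.
- tray: Open square stainless-steel tray, fixed, 140 mm by 140 mm outside, rim 24 mm above the cabinet top. Origin: centre of its underside; its sides lie along its x and y.
- tray_floor (a point): Centre of the tray's inner floor, 2.5 mm above the cabinet top.
- timer: Bystander: white bench timer 58 x 68 x 19 mm.
- screwdriver: Bystander: screwdriver 188 mm long with a yellow handle, lying at the right edge.
- tape_roll: Bystander: white tape roll 69 mm across, lying flat.

How it is judged:
By the outcome, as a careful person would: the job done as asked, in the order asked, and still so for the second after the job is handed in, with the robot touching nothing.
It also fails if it takes over 67 s, if anything falls off the work surface, if the arm or the gripper's body presses on something with over 40 N, if the wrist force passes 120 N, or if a joint passes its speed limit or range.

ROBOT

A 6-joint arm with a two-finger parallel gripper is mounted at the origin on a cart in front of the work surface, level with it; the furniture and walls round the work are solid. World frame = base frame: x ahead of the robot, y to its left, z up, the work surface at z = 0. Lengths are in mm, angles in degrees, forces in N, time in s.
With the tool pointing down it reaches from about 300 to 850 mm from the base axis. Payload 4.2 kg.
Tool frame: the origin (TCP) lies midway between the tips of the shut fingers; the grasp point (between the pads) lies 19 mm behind it; z points along the fingers, y is the line along which they close (so a half turn about z gives the same grasp; the last joint's range is limited). The gripper opens to 91 mm and grips with 3 to 60 N. Pads are 32 mm wide; open, the fingers measure 118 mm over their backs; the gripper's body (76 mm by 178 mm) begins 60 mm behind the grasp point.
Start: joints at [73.339, 18.312, 89.639, -0, 72.044, -1.146], TCP at [153.816, 554.061, 213.976] pointing down, gripper open.
Joint ranges: [-177.97, 177.97], [-48.28, 115.42], [12.27, 149.76], [-77.06, 257.06], [2.81, 150.46], [-146.56, 146.56]. Speed limits (degrees/s): [147.25, 147.25, 180, 180, 180, 180].

INTERFACE

Orientations are given as [roll, pitch, yaw] about the fixed x, y, z axes, in that order (R = Rz(yaw) Ry(pitch) Rx(roll)).
In Python, from workcell import env gives the robot as it stands.
- The arm moves only by the shell command python3 -m jog 'ROWS' [FORCE]. ROWS is a JSON object of lists of equal length, an entry for each row: "jaw": the finger opening in mm, from 0 to 91.2; "slide": the shift along the tool's x, y, z in units of 30 mm (1.0 is 30 mm), a list of three; "spin": the turn about the tool's z in units of 8 degrees (1.0 is 8 degrees). In form: {"jaw": [jaw, ...], "slide": [[dx, dy, dz], ...], "spin": [spin, ...]}. A call has 1 to 10 rows; each row shifts and turns the commanded pose from where the row before left it, along the tool's axes as they then stand; what a row does not reach is not made up. A row lasts 1/10 s, in which the tool goes at most 50 mm and 8.59 degrees, less where a joint would pass 70% of its speed; a pose out of reach is approached as far as the arm can. A call is refused whole if a number of a shift passes 1 or a number of a turn 1, either way. A call with a gripper value outside its range is refused whole. The fingers move at their own pace and stop on an object; FORCE is the grip in N (left out, the last holds). Time passes only in rows, so rows that do not move let the fingers close. It gives the time, the measured TCP pose, the force, the opening and the grip force at its end, in the units of the state.
- env.state(): the state, without advancing time (a new reading comes with each control period).
- env.grab_frame(name): name is "scene" or "top"; returns the picture (384x512x3 uint8, red, green, blue); there is no depth.
- env.camera_model(name): a dict with "fx", "fy", "cx", "cy" (pixels), "camera_from_world" (4x4, takes a point from world to camera coordinates). Camera axes: x right, y up, looking along -z (the intrinsics and any distortion apply to the point x, -y, -z); pixel columns grow to the right and rows downward; lengths in mm; the calibration is good to about 2 mm. A picture is of the moment at which its call begins. camera_model takes no time and is no camera call.
- env.job_done(): hands the job in; it is judged then, once.
The state is a dict: "time_s": time; "qpos": joint angles; "qvel": joint speeds; "effort": joint torques, N m; "ee_pos": TCP position; "ee_rot": TCP orientation; "force": force on the tool from outside, world axes, zero at the start; "torque": the same for the moment, N m; "gripper_width": finger opening in mm; "gripper_force": force on a finger pad.
Only numpy, scipy, OpenCV 4.12 (cv2) and the standard library are available. Lean on these libraries where they do the work, as an engineer would, in place of code of your own. Each camera call takes 0.05 s, during which the arm holds its last target. There are 200 camera calls.

## Working session

There is one attempt and no reset: what is moved stays moved. The work goes in short steps, Python scripts to look and compute and a shell command to move; the robot and the scene stay as the last step left them, time stands still between calls to the robot, and variables do not carry over. Pictures are saved under pics/ and viewed, at most 10 in all, crops included, and the job is handed in when it is done.

```bash
mkdir -p pics; ls; python3 - <<'E'
from workcell import env
import cv2,json
for n in("scene","top"):
    cv2.imwrite(f"pics/{n}0.png",env.grab_frame(n)[:,:,::-1])
    m=env.camera_model(n);print({k:(v.tolist() if hasattr(v,'tolist') else v) for k,v in m.items()})
print(env.state())
E
```

```text
pics
{'fx': 374.8548876777905, 'fy': 374.8548876777905, 'cx': 257.86071778787954, 'cy': 183.20446861323117, 'camera_from_world': [[-0.8588381274711772, -0.5120026260147967, 0.015823455872686847, 468.3815506297633], [0.3118433612857161, -0.49808333725677256, 0.8091147676128416, -266.5192398970008], [-0.4063874860571236, 0.6998330515923842, 0.5874375805777687, -639.2831437595568], [0.0, 0.0, 0.0, 1.0]]}
{'fx': 389.98344416493944, 'fy': 389.98344416493944, 'cx': 254.17400039337195, 'cy': 191.01912731910522, 'camera_from_world': [[-0.07561396440433475, -0.9971291266014806, -0.004004156593893979, 7.396103263256153], [0.9765686154346991, -0.07486504975703637, 0.20176462443359924, -589.8214691425113], [-0.20148515512318746, 0.011345889469093385, 0.9794258537822761, -816.7887798274777], [0.0, 0.0, 0.0, 1.0]]}
{'time_s': 0.1, 'qpos': array([ 7.33397054e+01,  1.83487456e+01,  8.96994528e+01, -1.23325276e-03,
        7.20425349e+01, -1.14522588e+00]), 'qvel': array([-0.09672721, -0.08413008, -0.21816981,  0.06946005, -0.06993327,
        0.01878835]), 'effort': array([-5.38229429e-06, -4.13330984e+01, -2.32507950e+01,  7.30318087e-02,
        4.22681286e-02, -3.12517841e-05]), 'ee_pos': array([153.67989497, 553.62255994, 213.19639771]), 'ee_rot': array([-1.79909261e+02, -6.41115919e-04,  1.64485312e+02]), 'force': array([-0.37773273,  0.84558773, -0.11804177]), 'torque': array([-0.06010235,  0.03299101,  0.01778398]), 'gripper_force': 0.0, 'gripper_width': 91.24763449243443}
```

View pics/scene0.png

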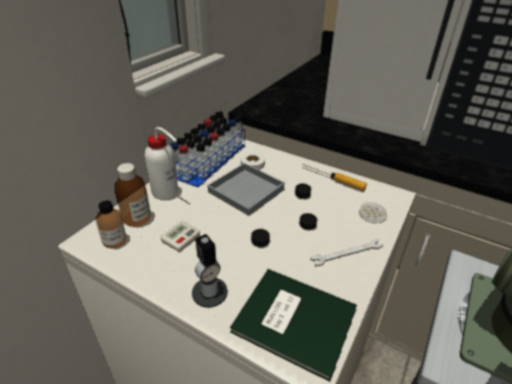

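View pics/top0.png

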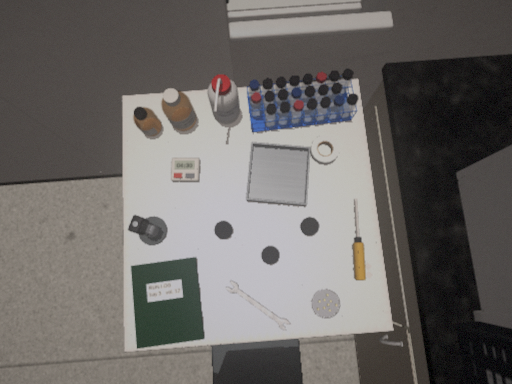

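Both views show the feet (top camera, near (223,230), (310,226), (270,255)), the tray at (278,175) and the gauge in its stand at (152,231). Next I measure them properly.

```bash
cat > h.py <<'E'
import numpy as np, cv2
from workcell import env
def proj(n,p):
    m=env.camera_model(n);T=np.array(m["camera_from_world"]);p=np.atleast_2d(p)
    c=p@T[:3,:3].T+T[:3,3]
    return np.c_[m["cx"]+m["fx"]*c[:,0]/-c[:,2], m["cy"]-m["fy"]*c[:,1]/-c[:,2]]
def back(n,uv,z):
    m=env.camera_model(n);T=np.array(m["camera_from_world"]);R=T[:3,:3]
    uv=np.atleast_2d(uv).astype(float)
    d=np.c_[(uv[:,0]-m["cx"])/m["fx"],-(uv[:,1]-m["cy"])/m["fy"],-np.ones(len(uv))]@R
    o=-R.T@T[:3,3]
    return o+d*((z-o[2])/d[:,2])[:,None]
E
python3 - <<'E'
from h import *
t=cv2.imread("pics/top0.png");s=cv2.imread("pics/scene0.png")
print({k:v for k,v in env.camera_model("top").items() if k not in("camera_from_world",)}.keys())
th=np.linspace(0,2*np.pi,72,endpoint=False)
from scipy.optimize import least_squares
def seg(img,uv,r,thr=90):
    m=(img.max(2)<thr).astype(np.uint8);n,l,st,c=cv2.connectedComponentsWithStats(m)
    x,y=uv;k=l[y,x];return l==k,st[k],c[k]
def circ(x,y,r,z):return np.c_[x+r*np.cos(th),y+r*np.sin(th),np.full(72,z)]
def sil(n,parts):
    P=np.vstack([proj(n,p) for p in parts]).astype(np.float32)
    h=cv2.convexHull(P);M=cv2.moments(h);return np.array([M['m10']/M['m00'],M['m01']/M['m00']]),M['m00']
top=[(223,230),(310,226),(270,255)];sc=[(260,238),(303,191),(308,222)]
obs={}
for n,img,L in(("top",t,top),("scene",s,sc)):
    for uv in L:
        m,st,c=seg(img,uv,0)
        def f(q):return sil(n,[circ(q[0],q[1],18.5,0),circ(q[0],q[1],21,4),circ(q[0],q[1],21,22)])[0]-c
        g=back(n,c,11)[0,:2];q=least_squares(f,g,diff_step=1e-4).x
        print(n,uv,c.round(1),st,q.round(1),'area model',sil(n,[circ(q[0],q[1],21,0),circ(q[0],q[1],21,22)])[1].round(0))
# stand base
print("stand top",back("top",[(152,231)],7).round(1), "tray guess",back("top",[(278,175)],24).round(1))
cv2.imwrite("pics/gt.png",cv2.resize(t[195:260,110:200],None,fx=8,fy=8,interpolation=2)[:,:720])
cv2.imwrite("pics/gs.png",cv2.resize(s[225:315,165:255],None,fx=6.5,fy=6.5,interpolation=2))
E
```

```text
dict_keys(['fx', 'fy', 'cx', 'cy'])Traceback (most recent call last):
  File "<stdin>", line 20, in <module>
AttributeError: 'float' object has no attribute 'round'
```

```bash
cat >> h.py <<'E'
from scipy.optimize import least_squares
th=np.linspace(0,2*np.pi,72,endpoint=False)
def circ(x,y,r,z):return np.c_[x+r*np.cos(th),y+r*np.sin(th),np.full(72,z)]
def sil(n,parts):
    P=np.vstack([proj(n,p) for p in parts]).astype(np.float32)
    M=cv2.moments(cv2.convexHull(P));return np.array([M['m10']/M['m00'],M['m01']/M['m00']]),M['m00']
def seg(img,uv,thr=90):
    n,l,st,c=cv2.connectedComponentsWithStats((img.max(2)<thr).astype(np.uint8))
    k=l[uv[1],uv[0]];return st[k],c[k]
def foot(n,img,uv,z0=0):
    st,c=seg(img,uv)
    f=lambda q:sil(n,[circ(q[0],q[1],18.5,z0),circ(q[0],q[1],21,z0+4),circ(q[0],q[1],21,z0+22)])[0]-c
    q=least_squares(f,back(n,c,11)[0,:2],diff_step=1e-4).x
    return q.round(1),c.round(1),st[2:]
E
python3 - <<'E'
from h import *
t=cv2.imread("pics/top0.png");s=cv2.imread("pics/scene0.png")
for uv in [(223,230),(310,226),(270,255)]:print("top",uv,*foot("top",t,uv))
for uv in [(260,238),(303,191),(308,222)]:print("scene",uv,*foot("scene",s,uv))
print("stand top",back("top",[(152,231)],7).round(1), "tray guess",back("top",[(278,175)],24).round(1))
cv2.imwrite("pics/gt.png",cv2.resize(t[195:260,110:200],None,fx=8,fy=8,interpolation=2))
cv2.imwrite("pics/gs.png",cv2.resize(s[225:315,165:255],None,fx=6.5,fy=6.5,interpolation=2))
E
```

```text
top (223, 230) [512.  41.] [223.  229.8] [ 17  17 230]
top (310, 226) [ 505.5 -158.8] [309.  226.1] [ 17  17 234]
top (270, 255) [446.4 -62.2] [269.8 254.9] [ 17  17 229]
scene (260, 238) [514.   43.2] [260.2 237.7] [ 18  18 266]
scene (303, 191) [ 508.2 -157.9] [302.5 191. ] [ 16  15 196]
scene (308, 222) [448.4 -59.6] [307.8 221.4] [ 17  16 231]
stand top [[522.6 207.6   7. ]] tray guess [[630.3 -96.9  24. ]]
```

View pics/gt.png

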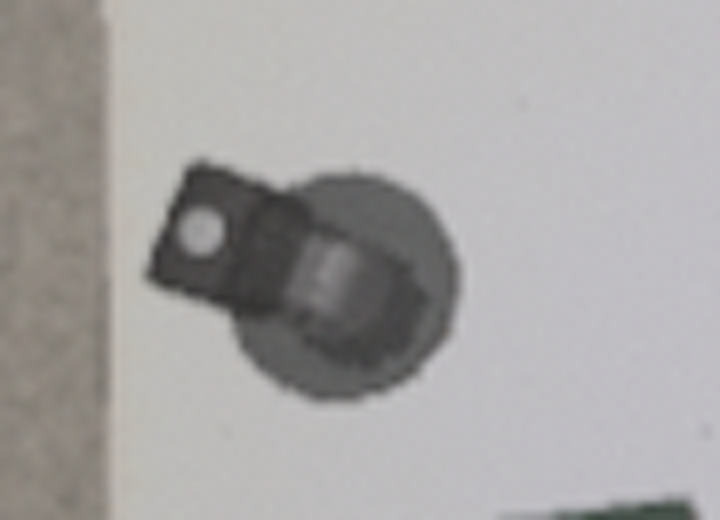

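View pics/gs.png

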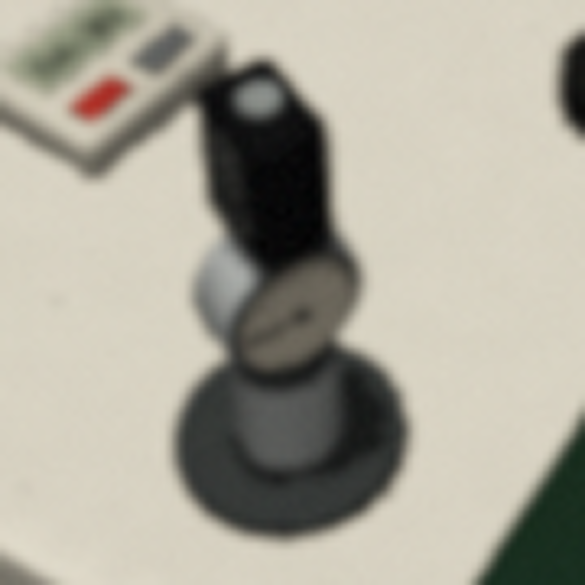

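The close-ups show the base circle spanning crop px 231–460 by 172–402 and the grip button at (201,230) in the top view and (258,98) in the scene view. The dial faces the scene camera with its needle pointing left.

```bash
python3 - <<'E'
from h import *
T=lambda p:(np.array(p)+.5)/8-.5+[110,195]
S=lambda p:(np.array(p)+.5)/6.5-.5+[165,225]
print("base top",back("top",T([(345.5,287)]),6).round(1))
print("base scene L/R",proj("scene",[[522,207,7]]).round(1), back("scene",S([(177,440),(408,435),(292,437)]),5).round(1))
for z in(137,139):print("button",z,back("top",T([(201,230)]),z).round(1),back("scene",S([(258,98)]),z).round(1))
c=back("top",T([(197,160),(148,278)]),137);print("left edge",c.round(1)); d=c[0]-c[1];print(np.hypot(*d[:2]),np.degrees(np.arctan2(d[1],d[0])))
# tray: corners top view
t=cv2.imread("pics/top0.png")
m=(t.max(2)<190).astype(np.uint8);n,l,st,cc=cv2.connectedComponentsWithStats(m)
k=l[175,278];print("tray",st[k]);pts=np.argwhere(l==k)[:,::-1].astype(np.float32)
r=cv2.minAreaRect(pts);b=cv2.boxPoints(r);print(b.round(1));w=back("top",b,24);print(w.round(1),w.mean(0).round(1))
print([np.hypot(*(w[i]-w[i-1])[:2]).round(1) for i in range(4)],proj("top",[[0,0,0],[523,207,137]]))
# overlay model of gauge
x,y,yaw=523,207,np.radians(-26)
E
```

```text
base top [[523.9 206.1   6. ]]
base scene L/R [[212.1 290.6]] [[552.9 228.7   5. ]
 [497.4 192.6   5. ]
 [525.4 210.6   5. ]]
button 137 [[525.  208.6 137. ]] [[528.4 208.1 137. ]]
button 139 [[524.7 208.  139. ]] [[527.  209.6 139. ]]
left edge [[542.9 209.3 137. ]
 [513.9 222.  137. ]]
31.662679295090186 -23.63693840110317
tray [     0      0    512    384 164323]
[[ -0.   0.]
 [511.   0.]
 [511. 383.]
 [  0. 383.]]
[[1155.2  586.    24. ]
 [1050.4 -741.6   24. ]
 [ 139.6 -549.9   24. ]
 [ 220.7  534.2   24. ]] [641.5 -42.8  24. ]
[np.float64(936.0), np.float64(1331.8), np.float64(930.7), np.float64(1087.1)] [[257.70533909 472.63490567]
 [135.48446935 224.24335594]]
```

```bash
python3 - <<'E'
from h import *
t=cv2.imread("pics/top0.png");s=cv2.imread("pics/scene0.png")
def ov(n,img,off,wh,f,items):
    im=cv2.resize(img[off[1]:off[1]+wh[1],off[0]:off[0]+wh[0]],None,fx=f,fy=f,interpolation=2)
    for p,col in items:
        q=((proj(n,p)-off+.5)*f-.5).round().astype(np.int32);cv2.polylines(im,[q],True,col,1)
    return im
def gauge(x,y,yaw):
    a=np.radians(yaw);c,sn=np.cos(a),np.sin(a);R=np.array([[c,-sn],[sn,c]])
    b=np.array([[17,12],[-17,12],[-17,-12],[17,-12]])@R.T+[x,y]
    return [(np.c_[b,np.full(4,z)],(0,255,0)) for z in(137,91)]+[(circ(x,y,34,7),(0,0,255)),(circ(x,y,34,0),(255,0,0))]
def tray(x,y,yaw):
    a=np.radians(yaw);c,sn=np.cos(a),np.sin(a);R=np.array([[c,-sn],[sn,c]])
    b=np.array([[70,70],[-70,70],[-70,-70],[70,-70]])@R.T+[x,y]
    return [(np.c_[b,np.full(4,24)],(0,255,0))]
g=gauge(525,208,-24);tr=tray(630,-97,-3)
A=ov("top",t,(115,205),(60,50),6,g);B=ov("scene",s,(180,228),(60,80),4,g)
C=ov("top",t,(240,135),(76,76),4,tr);D=ov("scene",s,(200,155),(95,70),4,tr)
H=np.zeros((600,800,3),np.uint8);H[:300,:360]=A;H[:320,380:620]=B;H[300:600,:300]=C[:300,:300];H[320:600,380:760]=D
cv2.imwrite("pics/ov.png",H)
E
```

```text
(no output)
```

View pics/ov.png

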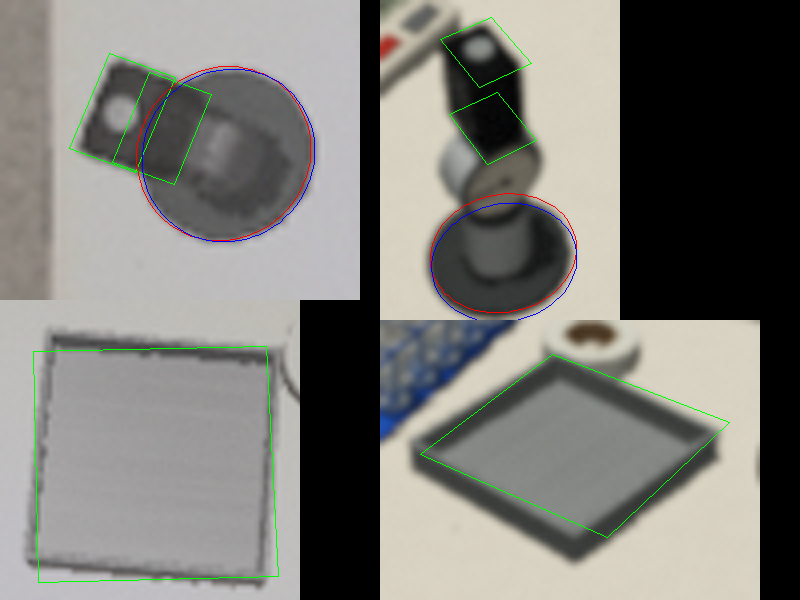

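The gauge axis is near (525,208) with yaw about -24°, and the overlay matches the base and button to within about 1.5 px. The tray centre is near (635,-96) with yaw about -8°. Now I move over the gauge.

```bash
cat > togo.py <<'E'
import sys,numpy as np
from workcell import env
x,y,z,yaw=map(float,sys.argv[1:5]);s=env.state();p=s["ee_pos"];r=s["ee_rot"]
dy=(yaw-r[2]+180)%360-180;a=np.radians(yaw)
d=np.array([x,y,z])-p
print("pos",p.round(1),"rot",r.round(1),"F",s["force"].round(2),"t",round(s["time_s"],1),"| spin",round(-dy/8,2),"then slide units",(np.array([d[0]*np.cos(a)+d[1]*np.sin(a),d[0]*np.sin(a)-d[1]*np.cos(a),-d[2]])/30).round(3))
E
python3 -m jog '{"jaw":[91,91,91,91,91,91,91,91,91,91],"slide":[[0,0,0],[-1,-0.34,0],[-1,-0.34,0],[-1,-0.34,0],[-1,-0.34,0],[-1,-0.34,0],[-1,-0.34,0],[-1,-0.34,0],[-1,-0.34,0],[-1,-0.34,0]],"spin":[1,0.06,0,0,0,0,0,0,0,0]}'
python3 togo.py 525 208 95 156
```

```text
time_s: 1.1
ee_pos: [363.9, 359.4, 213.6]
ee_rot: [-180.0, -0.0, 156.0]
force: [-0.4, 0.3, -0.9]
gripper_width: 90.7
gripper_force: 0.0
pos [363.9 359.4 213.6] rot [-180.   -0.  156.] F [-0.38  0.29 -0.88] t 1.1 | spin 0.0 then slide units [-6.958 -2.427  3.953]
```

```bash
python3 -m jog '{"jaw":[91,91,91,91,91,91,91,91],"slide":[[-1,-0.35,0],[-1,-0.35,0],[-1,-0.35,0],[-1,-0.35,0],[-1,-0.35,0],[-1,-0.35,0],[-0.95,-0.34,0],[0,0,0]],"spin":[0,0,0,0,0,0,0,0]}'
python3 togo.py 525 208 95 156; python3 - <<'E'
from h import *
cv2.imwrite("pics/s1.png",env.grab_frame("scene")[:,:,::-1])
E
```

```text
time_s: 1.9
ee_pos: [526.1, 206.5, 213.2]
ee_rot: [-179.9, 0.0, 155.8]
force: [-0.6, 0.3, -0.5]
gripper_width: 91.1
gripper_force: 0.0
pos [526.1 206.5 213.2] rot [-179.9    0.   155.8] F [-0.63  0.35 -0.54] t 1.9 | spin -0.02 then slide units [0.054 0.03  3.941]
```

View pics/s1.png

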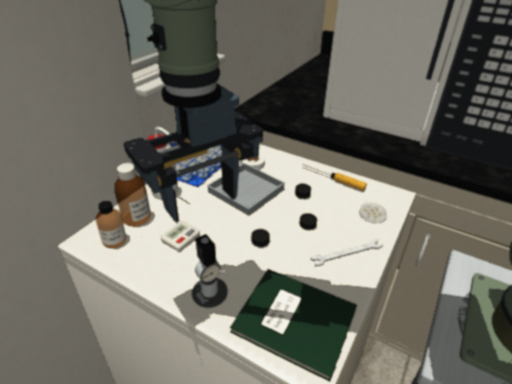

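The fingertips straddle the gauge at (175,220) and (231,197), with their midpoint above the grip, so I descend and close.

```bash
python3 -m jog '{"jaw":[91,91,91,91,91,91],"slide":[[0.05,0.03,1],[0,0,1],[0,0,1],[0,0,0.5],[0,0,0.45],[0,0,0]],"spin":[0,0,0,0,0,0]}'
python3 togo.py 525 208 95 156
python3 -m jog '{"jaw":[40,30,26,22,20,18,18,18],"slide":[[0,0,0],[0,0,0],[0,0,0],[0,0,0],[0,0,0],[0,0,0],[0,0,0],[0,0,0]],"spin":[0,0,0,0,0,0,0,0]}' 40
python3 togo.py 525 208 95 156
```

```text
time_s: 2.55
ee_pos: [520.6, 210.6, 93.5]
ee_rot: [-179.8, -0.2, 156.1]
force: [0.1, -0.4, -0.0]
gripper_width: 91.3
gripper_force: 0.0
pos [520.6 210.6  93.5] rot [-179.8   -0.2  156.1] F [ 0.08 -0.4  -0.04] t 2.5 | spin 0.01 then slide units [-0.169 -0.021 -0.051]
time_s: 3.35
ee_pos: [523.1, 210.3, 95.5]
ee_rot: [180.0, -0.0, 156.0]
force: [-0.6, 0.4, -0.0]
gripper_width: 30.3
gripper_force: 0.0
pos [523.1 210.3  95.5] rot [180.  -0. 156.] F [-0.6   0.44 -0.04] t 3.4 | spin -0.0 then slide units [-0.091 -0.044  0.015]
```

```bash

python3 -m jog '{"jaw":[18,18,18,18,18],"slide":[[-0.06,-0.04,0],[0,0,0],[0,0,0],[0,0,0],[0,0,0]],"spin":[0,0,0,0,0]}' 40
python3 togo.py 525 208 95 156
```

```text
time_s: 3.85
ee_pos: [524.2, 208.5, 95.4]
ee_rot: [-180.0, -0.0, 156.0]
force: [-0.5, 0.2, -0.1]
gripper_width: 23.8
gripper_force: 40.0
pos [524.2 208.5  95.4] rot [-180.   -0.  156.] F [-0.49  0.22 -0.12] t 3.9 | spin 0.0 then slide units [-0.032 -0.004  0.013]
```

```bash

python3 -m jog '{"jaw":[18,18,18,18,18,18,18,18,18,18],"slide":[[0,0,-0.4],[0,0,-0.8],[0,0,-0.8],[-0.32,-0.87,0],[-0.32,-0.87,0],[-0.32,-0.87,0],[-0.32,-0.87,0],[-0.32,-0.87,0],[-0.32,-0.87,0],[0,0,0]],"spin":[0,0,0,0,0,0,0,0,0,0]}' 40
python3 togo.py 513 42 121 156
python3 -m jog '{"jaw":[18,18,18,18],"slide":[[0,0,0.5],[0,0,0.5],[0,0,0],[0,0,0]],"spin":[0,0,0,0]}' 40
python3 togo.py 513 42 121 156
python3 -m jog '{"jaw":[18],"slide":[[0,0,0]],"spin":[0]}' 40|grep -E "pos|force"
```

```text
time_s: 4.85
ee_pos: [512.6, 39.3, 155.9]
ee_rot: [-179.9, 0.0, 155.8]
force: [0.1, 0.3, -2.7]
gripper_width: 23.8
gripper_force: 40.0
pos [512.6  39.3 155.9] rot [-179.9    0.   155.8] F [ 0.08  0.26 -2.66] t 4.8 | spin -0.02 then slide units [0.025 0.086 1.165]
time_s: 5.25
ee_pos: [513.3, 42.5, 125.8]
ee_rot: [180.0, -0.0, 156.0]
force: [-0.2, -0.0, -1.4]
gripper_width: 24.0
gripper_force: 40.0
pos [513.3  42.5 125.8] rot [180.  -0. 156.] F [-0.19 -0.01 -1.38] t 5.2 | spin 0.0 then slide units [ 0.001 -0.019  0.161]
ee_pos: [513.8, 42.4, 126.4]
force: [-0.3, 0.3, -2.3]
gripper_force: 40.0
```

```bash

python3 -m jog '{"jaw":[18,18,18,18],"slide":[[0,0,0.3],[0,0,0.25],[0,0,0],[0,0,0]],"spin":[0,0,0,0]}' 40 | grep -E "pos|force:"
for i in 1 2 3; do python3 -m jog '{"jaw":[18,18],"slide":[[0,0,0.04],[0,0,0]],"spin":[0,0]}' 40 | grep -E "pos|force:"; done
```

```text
ee_pos: [512.9, 42.0, 108.6]
force: [-0.5, -0.8, -2.3]
gripper_force: 40.0
ee_pos: [513.3, 42.0, 107.8]
force: [0.4, 0.6, -2.9]
gripper_force: 40.0
ee_pos: [513.3, 42.1, 106.6]
force: [-0.2, 0.5, -1.6]
gripper_force: 40.0
ee_pos: [513.3, 42.1, 105.4]
force: [-0.5, -0.6, -0.9]
gripper_force: 40.0
```

```bash

for i in 1 2 3; do python3 -m jog '{"jaw":[18,18],"slide":[[0,0,0.04],[0,0,0]],"spin":[0,0]}' 40 | grep -E "pos|^force:"; done
```

```text
ee_pos: [513.3, 42.1, 104.2]
force: [0.1, 0.6, -0.0]
ee_pos: [513.3, 42.0, 103.0]
force: [0.5, 0.0, 0.8]
ee_pos: [513.3, 42.1, 101.8]
force: [1.0, -0.2, 1.0]
```

```bash

python3 -m jog '{"jaw":[18,18],"slide":[[0,0,0.03],[0,0,0]],"spin":[0,0]}' 40 | grep -E "pos|^force:"
```

```text
ee_pos: [513.4, 42.1, 101.3]
force: [-0.7, -0.5, 5.5]
```

```bash

python3 -m jog '{"jaw":[18,18,18],"slide":[[0,0,0.02],[0,0,0],[0,0,0]],"spin":[0,0,0]}' 40 | grep -E "pos|^force:"
```

```text
ee_pos: [513.4, 42.1, 100.9]
force: [-0.2, 0.4, 6.3]
```

```bash

python3 -m jog '{"jaw":[18,18,18],"slide":[[0,0,0.02],[0,0,0],[0,0,0]],"spin":[0,0,0]}' 40 | grep -E "pos|^force:"
python3 -m jog '{"jaw":[18],"slide":[[0,0,0]],"spin":[0]}' 40 | grep -E "pos|^force:"
```

```text
ee_pos: [513.4, 42.1, 100.6]
force: [-1.2, -1.0, 8.0]
ee_pos: [513.4, 42.1, 100.6]
force: [-1.5, 0.2, 8.3]
```

```bash

python3 -m jog '{"jaw":[18,18,18,18,18,18,18],"slide":[[0,0,0.015],[0,0,0],[0,0,0],[0,0,0],[0,0,0],[0,0,0],[0,0,0]],"spin":[0,0,0,0,0,0,0]}' 40 | grep -E "pos|^force:"
python3 - <<'E'
from h import *
s=env.grab_frame("scene")[:,:,::-1]
cv2.imwrite("pics/s2.png",s)
q=proj("scene",[[513,42,75]])[0].astype(int);print(q)
cv2.imwrite("pics/d2.png",cv2.resize(s[q[1]-25:q[1]+25,q[0]-30:q[0]+30],None,fx=10,fy=10,interpolation=2))
F=[]
for i in range(6): env.grab_frame("scene");F.append(env.state()["force"][2])
print(np.round(F,1),np.mean(F))
E
```

```text
ee_pos: [513.4, 42.1, 100.4]
force: [-1.1, -0.3, 9.3]
[261 215]
[9.8 9.6 9.  9.5 9.9 9.4] 9.549803588022451
```

View pics/d2.png

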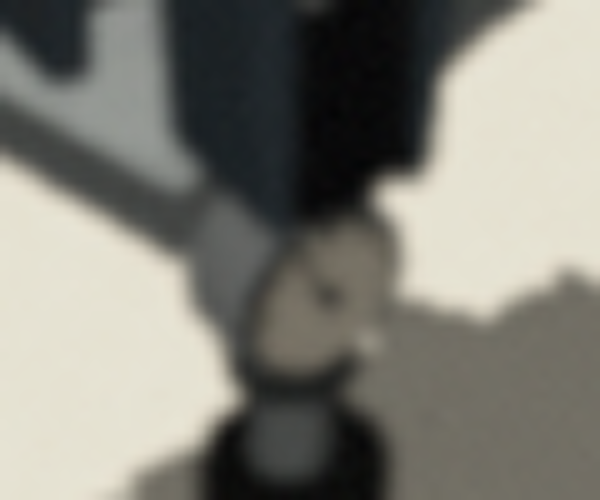

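The needle pivots at crop (330,292) and points to about (304,252), up and a bit left. That is a soft reading of about 1.1–1.3 rad, and the force curve agrees. On to the next foot.

```bash
python3 - <<'E'
from h import *
# direction of needle on dial, for gauge at foot 1
def ang(g,yaw,pu,pv,zface):
    a=np.radians(yaw);X=np.array([np.cos(a),np.sin(a),0]);Y=np.array([-np.sin(a),np.cos(a),0]);Z=np.array([0,0,1.])
    o=np.array([g[0],g[1],zface+53])-10*X
    P=proj("scene",[o,o+10*Y,o+10*Z]);M=np.c_[P[1]-P[0],P[2]-P[0]];l,u=np.linalg.solve(M,pv);return np.arctan2(u,l)
print(ang((513,42),-24,None,np.array([-26,-40.]),19),ang((525,208),-24,None,np.array([-55,28.]),14))
E
python3 -m jog '{"jaw":[18,18,18,18,18,18,18,18,18,18],"slide":[[0,0,0],[0,0,0],[0,0,-0.5],[0,0,-0.5],[0.15,-1,0],[0.15,-1,0],[0.15,-1,0],[0.15,-1,0],[0,0,0],[0,0,0]],"spin":[0,0,0,0,0,0,0,0,0,0]}' 40| grep -E "pos|^force:"
python3 togo.py 447.4 -60.9 115 156
```

```text
1.1148815466293074 -0.007366979876179367
ee_pos: [447.3, -60.5, 128.7]
force: [0.1, 0.8, -1.8]
pos [447.3 -60.5 128.7] rot [ 1.800e+02 -1.000e-01  1.559e+02] F [ 0.06  0.75 -1.79] t 9.9 | spin -0.01 then slide units [-0.009 -0.012  0.455]
```

```bash

python3 -m jog '{"jaw":[18,18,18,18],"slide":[[0,0,0.3],[0,0,0.3],[0,0,0],[0,0,0]],"spin":[0,0,0,0]}' 40 | grep -E "pos|^force:"
for i in 1 2 3 4; do python3 -m jog '{"jaw":[18,18],"slide":[[0,0,0.04],[0,0,0]],"spin":[0,0]}' 40 | grep -E "pos|^force:"; done
```

```text
ee_pos: [447.7, -59.8, 110.5]
force: [1.0, -0.2, -2.2]
ee_pos: [448.1, -60.1, 110.0]
force: [0.9, -0.1, -2.1]
ee_pos: [447.9, -60.2, 108.8]
force: [-0.0, 1.5, -2.7]
ee_pos: [448.0, -60.3, 107.6]
force: [-0.3, 0.1, -1.9]
ee_pos: [448.1, -60.3, 106.5]
force: [0.0, -0.0, -0.3]
```

```bash

for i in 1 2 3; do python3 -m jog '{"jaw":[18,18],"slide":[[0,0,0.04],[0,0,0]],"spin":[0,0]}' 40 | grep -E "pos|^force:"; done
```

```text
ee_pos: [448.1, -60.3, 105.3]
force: [-0.0, -0.1, 0.1]
ee_pos: [448.1, -60.3, 104.1]
force: [0.0, -0.7, 0.3]
ee_pos: [448.1, -60.3, 102.9]
force: [-0.2, -0.5, 1.8]
```

```bash

for i in 1 2; do python3 -m jog '{"jaw":[18,18],"slide":[[0,0,0.02],[0,0,0]],"spin":[0,0]}' 40 | grep -E "pos|^force:"; done
```

```text
ee_pos: [448.1, -60.3, 102.3]
force: [0.2, -0.0, 2.3]
ee_pos: [448.1, -60.3, 101.7]
force: [-0.2, 0.6, 3.2]
```

```bash

for i in 1 2; do python3 -m jog '{"jaw":[18,18],"slide":[[0,0,0.02],[0,0,0]],"spin":[0,0]}' 40 | grep -E "pos|^force:"; done
```

```text
ee_pos: [448.1, -60.3, 101.1]
force: [0.0, -0.1, 4.3]
ee_pos: [448.1, -60.3, 100.6]
force: [-0.5, 0.7, 6.2]
```

```bash

python3 -m jog '{"jaw":[18,18,18],"slide":[[0,0,0.02],[0,0,0],[0,0,0]],"spin":[0,0,0]}' 40 | grep -E "pos|^force:"
python3 -m jog '{"jaw":[18,18],"slide":[[0,0,0],[0,0,0]],"spin":[0,0]}' 40 | grep -E "pos|^force:"
```

```text
ee_pos: [448.1, -60.3, 100.3]
force: [-0.8, 0.8, 7.1]
ee_pos: [448.1, -60.3, 100.3]
force: [-1.4, 0.5, 7.9]
```

```bash
cat > read.py <<'E'
from h import *
import sys
g=list(map(float,sys.argv[1:3]));s=env.grab_frame("scene")[:,:,::-1]
q=proj("scene",[[*g,73]])[0].astype(int)
cv2.imwrite(sys.argv[3],cv2.resize(s[q[1]-25:q[1]+25,q[0]-30:q[0]+30],None,fx=10,fy=10,interpolation=2))
F=[]
for i in range(10): env.grab_frame("scene");F.append(env.state()["force"][2])
print(np.round(F,1),np.mean(F)+2.3,env.state()["time_s"])
E
python3 -m jog '{"jaw":[18,18,18,18,18,18,18,18],"slide":[[0,0,0.018],[0,0,0],[0,0,0],[0,0,0],[0,0,0],[0,0,0],[0,0,0],[0,0,0]],"spin":[0,0,0,0,0,0,0,0]}' 40 | grep -E "pos|^force:"
python3 read.py 448 -60.5 pics/d3.png
```

```text
ee_pos: [448.1, -60.3, 100.0]
force: [-0.8, -0.2, 9.1]
[10.3  9.6  9.4  9.3  9.8  9.   9.3  8.9  8.7  9.8] 11.718379723272129 14.35
```

View pics/d3.png

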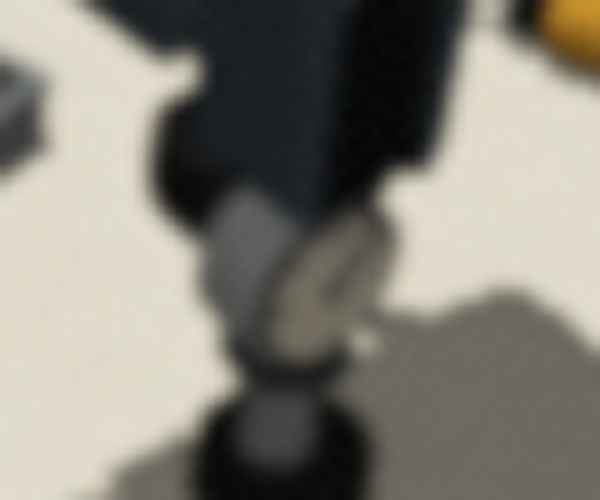

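```bash
python3 - <<'E'
from h import *
a=np.radians(-24);X=np.array([np.cos(a),np.sin(a),0]);Y=np.array([-np.sin(a),np.cos(a),0])
o=np.array([448,-60.5,72.5])-10*X;P=proj("scene",[o,o+10*Y,o+[0,0,10]]);M=np.c_[P[1]-P[0],P[2]-P[0]]
for v in((30,-45),(20,-45),(10,-40),(35,-45)):
    l,u=np.linalg.solve(M,np.array(v,float));print(v,np.arctan2(u,l))
E
python3 togo.py 524.2 208.5 95.4 156
```

```text
(30, -45) 2.2540527245032767
(20, -45) 1.9614805071852168
(10, -40) 1.7085359076478457
(35, -45) 2.3878269013480735
pos [448.1 -60.3 100. ] rot [180.   0. 156.] F [ 0.04 -1.28  9.85] t 14.3 | spin 0.0 then slide units [1.328 9.217 0.154]
```

The needle angle is about 2.25 rad, or 4.5 mm, and the force curve agrees, so the foot at (448,-60) is the hard one. I return the gauge to its stand.

```bash

python3 -m jog '{"jaw":[18,18,18,18,18,18,18,18,18,18],"slide":[[0,0,-0.5],[0,0,-0.6],[0,0,-0.6],[0.17,1,0],[0.17,1,0],[0.17,1,0],[0.17,1,0],[0.17,1,0],[0.17,1,0],[0.16,1,0]],"spin":[0,0,0,0,0,0,0,0,0,0]}' 40| grep -E "pos|^force:"
python3 -m jog '{"jaw":[18,18,18,18,18,18,18],"slide":[[0.06,1,0],[0.05,0.7,0],[0.04,0.52,0],[0,0,0],[0,0,0],[0,0,0],[0,0,0]],"spin":[0,0,0,0,0,0,0]}' 40| grep -E "pos|^force:"
python3 togo.py 524.2 208.5 95.4 156
python3 -m jog '{"jaw":[18,18],"slide":[[0,0,0],[0,0,0]],"spin":[0,0]}' 40| grep -E "pos|^force:"
python3 togo.py 524.2 208.5 95.4 156
```

```text
ee_pos: [500.0, 147.0, 148.9]
force: [0.1, -0.2, -2.7]
ee_pos: [523.6, 207.7, 150.3]
force: [0.2, 0.0, -1.9]
pos [523.6 207.7 150.3] rot [-180.    -0.   155.9] F [ 0.2   0.   -1.92] t 16.1 | spin -0.01 then slide units [-0.008  0.034  1.829]
ee_pos: [523.9, 208.2, 150.4]
force: [-0.3, 0.1, -2.3]
pos [523.9 208.2 150.4] rot [180.   0. 156.] F [-0.33  0.08 -2.29] t 16.2 | spin -0.0 then slide units [-0.006  0.014  1.834]
```

```bash

python3 -m jog '{"jaw":[18,18,18,18,18],"slide":[[0,0.01,0.4],[0,0,0.4],[0,0,0.3],[0,0,0],[0,0,0]],"spin":[0,0,0,0,0]}' 40| grep -E "pos|^force:"
python3 -m jog '{"jaw":[18,18,18,18,18],"slide":[[0,0,0.25],[0,0,0.25],[0,0,0.15],[0,0,0],[0,0,0]],"spin":[0,0,0,0,0]}' 40| grep -E "pos|^force:"
python3 togo.py 524.2 208.5 95.4 156
```

```text
ee_pos: [523.9, 208.9, 116.7]
force: [0.8, 0.2, -2.2]
ee_pos: [524.0, 208.9, 97.7]
force: [0.7, -0.0, -2.3]
pos [524.  208.9  97.7] rot [-180.   -0.  156.] F [ 0.66 -0.03 -2.3 ] t 17.2 | spin 0.0 then slide units [-0.01  -0.011  0.075]
```

```bash

python3 -m jog '{"jaw":[18,18,18],"slide":[[0,0,0.05],[0,0,0],[0,0,0]],"spin":[0,0,0]}' 40| grep -E "pos|^force:"
for i in 1 2; do python3 -m jog '{"jaw":[18,18,18],"slide":[[0,0,0.015],[0,0,0],[0,0,0]],"spin":[0,0,0]}' 40| grep -E "pos|^force:"; done
```

```text
ee_pos: [524.1, 209.0, 96.4]
force: [0.8, -0.3, -2.6]
ee_pos: [524.0, 208.9, 95.8]
force: [-0.1, -0.2, -2.8]
ee_pos: [524.1, 209.0, 95.4]
force: [-0.1, -0.2, -2.0]
```

```bash

for i in 1 2; do python3 -m jog '{"jaw":[18,18,18],"slide":[[0,0,0.012],[0,0,0],[0,0,0]],"spin":[0,0,0]}' 40| grep -E "pos|^force:"; done
```

```text
ee_pos: [524.1, 209.0, 95.4]
force: [-0.8, -0.3, 1.9]
ee_pos: [524.1, 209.0, 95.4]
force: [-2.1, 0.3, 5.3]
```

```bash

python3 -m jog '{"jaw":[26,40,60,91,91,91,91,91],"slide":[[0,0,-0.02],[0,0,0],[0,0,0],[0,0,0],[0,0,0],[0,0,0],[0,0,0],[0,0,0]],"spin":[0,0,0,0,0,0,0,0]}' 40| grep -E "pos|^force:|width"
python3 -m jog '{"jaw":[91,91,91],"slide":[[0,0,-0.3],[0,0,-0.7],[0,0,-1]],"spin":[0,0,0]}' 40| grep -E "pos|^force:|width"
python3 togo.py 448 -60.3 156 172
python3 - <<'E'
from h import *
print(back("top",[(250,128),(355,122)],80).round(),back("top",[(250,128),(355,122),(258,305)],0).round())
E
```

```text
ee_pos: [524.0, 208.9, 95.2]
force: [0.3, 0.4, -0.5]
gripper_width: 79.3
ee_pos: [523.1, 208.6, 155.2]
force: [-1.0, 0.8, -0.2]
gripper_width: 90.8
pos [523.1 208.6 155.2] rot [-1.799e+02 -1.000e-01  1.560e+02] F [-1.    0.84 -0.19] t 19.9 | spin -2.0 then slide units [ 1.232 -9.224 -0.028]
[[ 731.  -39.   80.]
 [ 727. -278.   80.]] [[ 762.  -40.    0.]
 [ 757. -302.    0.]
 [ 337.  -27.    0.]]
```

```bash

python3 -m jog '{"jaw":[91,91,91,91,91,91,91,91,91,91],"slide":[[0,0,0],[0,0,0],[0.13,-1,0],[0.13,-1,0],[0.13,-1,0],[0.13,-1,0],[0.13,-1,0],[0.13,-1,0],[0.13,-1,0],[0.13,-1,0]],"spin":[-1,-1,0,0,0,0,0,0,0,0]}' 40| grep -E "pos|^force:"
python3 -m jog '{"jaw":[91,91,91,91,91,91],"slide":[[0.1,-0.6,0.7],[0.05,-0.62,1],[0,0,1],[0,0,0.9],[0,0,0],[0,0,0]],"spin":[0,0,0,0,0,0]}' 40| grep -E "pos|^force:"
python3 togo.py 448 -60.3 5 172
python3 - <<'E'
from h import *
cv2.imwrite("pics/s4.png",env.grab_frame("scene")[:,:,::-1])
E
```

```text
ee_pos: [459.6, -25.5, 156.1]
force: [-0.1, -0.7, 0.0]
ee_pos: [450.7, -60.1, 47.9]
force: [0.2, 0.2, -0.0]
pos [450.7 -60.1  47.9] rot [180.   0. 172.] F [ 0.16  0.22 -0.03] t 21.4 | spin 0.0 then slide units [ 0.089 -0.021  1.431]
```

View pics/s4.png

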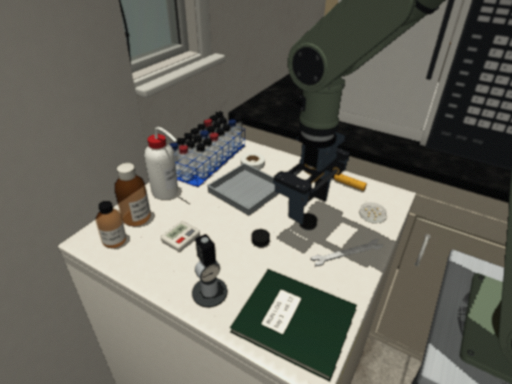

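The gauge stands upright in its stand at about (208,275), and the gripper is over the hard foot at (308,221). I descend and grasp it.

```bash

python3 -m jog '{"jaw":[91,91,91,91,91],"slide":[[0.085,-0.02,0.6],[0,0,0.5],[0,0,0.3],[0,0,0],[0,0,0]],"spin":[0,0,0,0,0]}' 25| grep -E "pos|^force:"
python3 -m jog '{"jaw":[60,45,40,36,36,36,36,36,36,36],"slide":[[0,0,0],[0,0,0],[0,0,0],[0,0,0],[0,0,0],[0,0,0],[0,0,0],[0,0,0],[0,0,0],[0,0,0]],"spin":[0,0,0,0,0,0,0,0,0,0]}' 25
python3 togo.py 622 -95 45 172
```

```text
ee_pos: [448.5, -60.3, 6.1]
force: [-0.1, -0.2, 0.3]
time_s: 23.0
ee_pos: [447.6, -60.3, 5.2]
ee_rot: [180.0, -0.0, 172.0]
force: [-0.1, -0.5, 0.1]
gripper_width: 41.6
gripper_force: 25.0
pos [447.6 -60.3   5.2] rot [180.  -0. 172.] F [-0.08 -0.49  0.12] t 23.0 | spin 0.0 then slide units [-5.918 -0.337 -1.326]
```

```bash

python3 -m jog '{"jaw":[36,36,36,36,36,36,36,36,36,36],"slide":[[0,0,-0.6],[0,0,-0.9],[-1,-0.06,0],[-1,-0.06,0],[-1,-0.06,0],[-1,-0.05,0],[-1,-0.05,0],[-0.92,-0.06,0],[0,0,0],[0,0,0]],"spin":[0,0,0,0,0,0,0,0,0,0]}' 25| grep -E "pos|force:|width"
python3 togo.py 622 -95 7.7 172
python3 -m jog '{"jaw":[36,36,36,36],"slide":[[0,0,0.6],[0,0,0.5],[0,0,0],[0,0,0]],"spin":[0,0,0,0]}' 25| grep -E "pos|force:|width"
python3 togo.py 622 -95 7.7 172
```

```text
ee_pos: [621.5, -94.9, 49.3]
force: [-0.6, -0.4, -1.5]
gripper_width: 41.7
gripper_force: 25.0
pos [621.5 -94.9  49.3] rot [ 1.80e+02 -1.00e-01  1.72e+02] F [-0.64 -0.39 -1.47] t 24.0 | spin 0.0 then slide units [-1.800e-02 -1.000e-03  1.387e+00]
ee_pos: [621.1, -94.8, 17.2]
force: [-0.4, -0.4, -0.5]
gripper_width: 41.1
gripper_force: 25.0
pos [621.1 -94.8  17.2] rot [ 1.80e+02 -1.00e-01  1.72e+02] F [-0.38 -0.39 -0.46] t 24.4 | spin 0.0 then slide units [-0.03  -0.002  0.318]
```

```bash

python3 -m jog '{"jaw":[36,36,36],"slide":[[0,0,0.25],[0,0,0],[0,0,0]],"spin":[0,0,0]}' 25| grep -E "pos|^force:"
for i in 1 2 3; do python3 -m jog '{"jaw":[36,36,36],"slide":[[0,0,0.02],[0,0,0],[0,0,0]],"spin":[0,0,0]}' 25| grep -E "pos|^force:"; done
```

```text
ee_pos: [622.1, -95.0, 9.9]
force: [-0.3, -1.0, -1.4]
ee_pos: [622.1, -95.1, 9.3]
force: [-0.8, -0.1, -2.7]
ee_pos: [622.0, -95.0, 8.5]
force: [-0.9, -0.3, -2.0]
ee_pos: [622.0, -95.0, 7.9]
force: [-0.1, -0.5, -1.3]
```

```bash

for i in 1 2; do python3 -m jog '{"jaw":[36,36,36],"slide":[[0,0,0.015],[0,0,0],[0,0,0]],"spin":[0,0,0]}' 25| grep -E "pos|^force:"; done
```

```text
ee_pos: [622.1, -95.1, 7.7]
force: [-0.7, -0.6, 0.2]
ee_pos: [622.1, -95.0, 7.4]
force: [-1.3, -0.3, 2.6]
```

```bash

python3 -m jog '{"jaw":[46,54,60,64,64,64,64,64],"slide":[[0,0,0],[0,0,0],[0,0,0],[0,0,0],[0,0,-0.3],[0,0,-0.8],[0,0,-1],[0,0,-1]],"spin":[0,0,0,0,0,0,0,0]}' 25| grep -E "pos|^force:|width"
python3 -m jog '{"jaw":[64,64,64,64,64,64,64,64,64,64],"slide":[[0,0,-1],[0,0,-1],[0,0,-1],[1,0,-0.5],[1,0,0],[1,0,0],[1,0,0],[1,0,0],[1,0,0],[0,0,0]],"spin":[0,0,0,0,0,0,0,0,0,0]}' 25| grep -E "pos|^force:|width|time"
python3 - <<'E'
from h import *
t=env.grab_frame("top")[:,:,::-1].copy();s=env.grab_frame("scene")[:,:,::-1].copy()
cv2.imwrite("pics/t5.png",t)
cv2.imwrite("pics/f.png",np.hstack([cv2.resize(t[80:320,110:400],(400,331)),cv2.resize(s[100:330,60:420],(400,256),interpolation=2).copy() if 0 else cv2.resize(s[110:320,130:384],(400,331))]))
E
```

```text
ee_pos: [622.0, -95.0, 101.4]
force: [0.4, 0.3, 0.6]
gripper_width: 63.9
time_s: 28.0
ee_pos: [440.2, -69.4, 205.7]
force: [1.3, 0.7, 0.2]
gripper_width: 64.1
```

View pics/f.png

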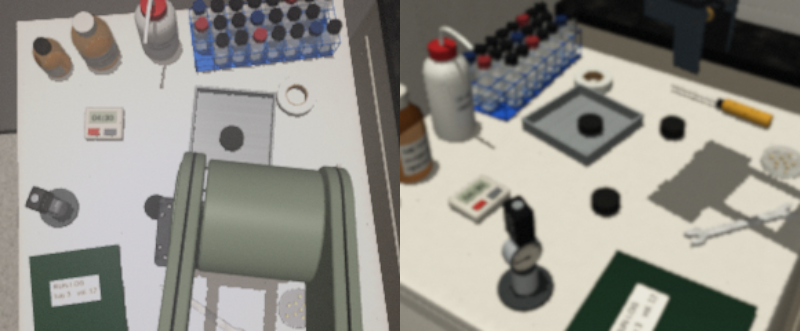

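The hard foot lies flat in the tray, at (590,125) in the right half. The gauge is upright in its stand at (520,250), and the other feet, timer, screwdriver and tape roll have not moved. Handing in.

```bash
python3 -c "
from workcell import env
print(env.job_done())"
```

```text
the job is handed in; nothing more can be done
None
```

Job handed in at about 28 s: the foot at (448, -60) mm was the hard one (pin pushed back about 4.5 mm at about 12 N, against about 2.2 mm on the soft foot at (513, 42) mm; third foot not gauged), the gauge is upright in its stand, and the hard foot lies flat in the tray.

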